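Clamp the deep-well plate on the shaker

ROBOT

A 7-joint arm with a two-finger parallel gripper is mounted at the origin on a cart in front of the work surface, level with it; the furniture and walls round the work are solid. World frame = base frame: x ahead of the robot, y to its left, z up, the work surface at z = 0. Lengths are in m, angles in rad, forces in N, time in s.
With the tool pointing down it reaches from about 0.35 to 0.9 m from the base axis. Payload 19.9 kg.
Tool frame: the origin (TCP) lies between the finger pads; the fingertips stand 19 mm ahead of it and the grasp point (between the pads) is the TCP; z points along the fingers, y is the line along which they close (so a half turn about z gives the same grasp; the last joint's range is limited). The gripper opens to 94 mm and grips with 3 to 60 N. Pads are 16 mm wide; open, the fingers measure 119 mm over their backs; the gripper's body (75 mm by 177 mm) begins 78 mm behind the grasp point.
Start: joints at [-0.042, 0.417, -0.01, 1.614, 0.005, 1.111, -0.053], TCP at [0.625, 0, 0.191] pointing down, gripper open.
Joint ranges: [-2.81, 2.81], [-0.39, 2.02], [-1.27, 1.25], [0.06, 2.57], [-1.19, 4.33], [0.19, 2], [-2.82, 2.82]. Speed limits (rad/s): [1.89, 1.89, 2.39, 2.39, 3.01, 3.01, 3.01].

INTERFACE

Orientations are given as a 3x3 rotation matrix whose columns are the frame's x, y, z axes.
In Python, from rig import robot gives the robot as it stands. Calls block until the motion is done:
- robot.move_ptp(position, orientation): joint-space move of the TCP to a pose.
- robot.move_linear(position, velocity=0.15, frame=None, threshold=None): straight line of the TCP; frame=None keeps the orientation; velocity is the mean speed in m/s. With threshold (N) it stops when the force on the tool has changed by that much, and returns True; else False.
- robot.goto_joints(angles): joint-space move.
- robot.gripper_to(opening): finger opening in m; the grip force is fixed at half the most; returns when the fingers have stopped.
- robot.pause(seconds).
- robot.ik(position, orientation): joint angles nearest the present ones, or None.
- robot.get_state(): the state.
- robot.grab_frame(name): name is "scene" or "side" or "wrist"; returns the picture (400x640x3 uint8, red, green, blue); there is no depth.
- robot.camera_info(name): a dict with "fx", "fy", "cx", "cy" (pixels), "dist" ([k1, k2, p1, p2, k3] as OpenCV has them; the pictures are not rectified), "rvec" (rotation vector, rad) and "tvec" (3), from world to camera coordinates, as OpenCV has them. Camera axes: x right, y down, z forward; pixel columns grow to the right and rows downward; lengths in m; the calibration is good to about 2 mm. A picture is of the moment at which its call begins: read the wrist's pose just before it. camera_info takes no time and is no camera call; for the wrist camera it gives the pose at the moment of the call.
A pose or a line that the arm cannot do raises robot.PlanningError and nothing moves.
- robot.sign_off(): hands the job in; it is judged then, once.
The state is a dict: "time": time; "qpos": joint angles; "joint_vel": joint speeds; "effort": joint torques, N m; "ee_pos": TCP position; "tool_rot": TCP orientation; "force": force on the tool from outside, world axes, zero at the start; "moment": the same for the moment, N m; "opening": finger opening in m; "grasp_force": force on a finger pad.
Only numpy, scipy, OpenCV 4.12 (cv2) and the standard library are available. Lean on these libraries where they do the work, as an engineer would, in place of code of your own. Each camera call takes 0.05 s, during which the arm holds its last target. There are 200 camera calls.

TASK

A sealed deep-well plate has been set on the orbital shaker a little short of its back stop. With the fingertips only, gently and never lifting the plate, push it back until it is fully home against the stop, then flip the hinged hold-down frame forward over it and press the frame's red pad down until the bar snaps under both spring clips. Leave the dropper bottle, jar, vial and timer round the shaker where they stand.

Things in the scene. Friction and masses are not known exactly. Their poses are not given: they have to be found in the camera images.
- shaker: White bench-top orbital shaker, fixed, 220 mm deep x 226 mm wide, yaw -0.28 to 0.45 rad. Origin on the bench, under the centre of the place where the plate belongs; its x axis points from the front (knob, display) to the back, y left, z up. On it an aluminium platform, upper face at z = 95 mm, from x = -96 to +76 mm, y = -104 to +104 mm. All shaker coordinates below are in this frame.
- nest (a point): Point on the platform where the centre of the plate's underside lies when the plate is home (its rear face touches the back stop at most 0.8 mm beyond); axes as the shaker's. Round it stand two 14 mm high side rails (x = -62 to +43 mm, inner faces at y = +-65.7 mm) and a 14 mm high back stop (face at x = +43.6 mm). The front is open.
- plate: Loose white deep-well plate with a blue sealing mat, 85.6 mm front to back (its x) x 127.8 mm (its y) x 47 mm high, 0.15 to 0.3 kg. Origin at the centre of its underside, axes nearly the shaker's. It stands on the platform between the rails, 10 to 28 mm in front of home, with 1.8 mm play on each side; a push on the middle of its front face slides it home.
- frame (a joint): Angle of the steel hold-down frame, rad: 0 = closed over the plate, 1.57 = upright, 2.05 = stop leaning back; starts at 1.48 to 1.72. Friction holds it from about 1.2 to 1.95. Pushed below about 1.0 it sinks by itself in 1 to 2 s (damper) and rests on the spring clips at about 0.09; a slow push of some 6 to 12 N down on the red pad snaps it to 0. On a plate that is not home it stays above 0.1.
- frame_hinge (a point): Middle of the frame's hinge axis, which runs along the shaker's y, at x = +63 mm, z = 139 mm of the shaker. Two side arms at y = +-79 mm carry the front bar: 163 mm wide, 18 mm across, 95 to 113 mm from the axis. With the frame closed, its front lip hangs before the plate's front face and its upper flange lies 1.5 mm above the mat.
- red_pad (a point): Middle of the outer face of the red finger pad (70 mm along the bar, 18.5 mm across), 104 mm from the hinge axis. The face looks up when the frame is closed (pad then at x = -41 mm, z = 151 mm of the shaker) and to the back, away from the robot, when the frame stands upright (pad at z about 243 mm). Axes: y along the bar, z out of the pad, x from the bar to the hinge.
- clips (a point): Midpoint between the two upright spring clips (11 mm wide leaves with rolled noses, up to z = 152 mm), which stand at x = -52 mm, y = +-92 mm of the shaker, outside the rails. The noses, 142 mm above the bench, snap over the end pins of the frame's bar.
- dropper_bottle: Loose dropper bottle with a red band and black tip, 43 mm wide, 112 mm high, left of the shaker. Origin under its centre.
- blue_jar: Loose sample jar with a blue cap, 38 mm wide, 52 mm high, left of the shaker. Origin under its centre.
- amber_vial: Loose small amber vial with a white cap, 23 mm wide, 53 mm high, right of the shaker. Origin under its centre.
- timer: Loose white bench timer, 54 x 68 x 19 mm, right of the shaker. Origin under its centre.
Not all that is in view belongs to the job. Of the things that look like the plate, the larger one is meant.

How it is judged:
On the way, in this order (a step that is already met when the one before it is completed fails the run):
1. the plate is fully home against the back stop, with the frame still standing open (x of plate in the frame of nest above -0.0022 m and value of joint frame above 1 rad), for 0.2 s.
2. the frame has been flipped over the plate and its bar is under the clips (value of joint frame below 0.03 rad), for 0.2 s.
At the end, for the whole second after the job is handed in: The frame lies closed with its bar under both clips (joint below 0.03 rad), the plate sits flat on the platform (within 3 mm), within 4.5 mm of its home and at rest under the frame. The bystanders are where they stood (within 20 mm) (value of joint frame below 0.03 rad and x of plate in the frame of nest above -0.0045 m and horizontal distance between plate and nest below 0.006 m and z of plate in the frame of nest below 0.003 m and linear speed of plate below 0.01 m/s); the robot touches nothing.
It fails at once if the plate is lifted (more than 8 mm) or tipped (z of plate in the frame of nest above 0.008 m or angle between plate's own z axis and vertical above 0.12 rad).
It fails at once if a bystander is pushed (more than 20 mm) or tipped over (distance of any of dropper_bottle, blue_jar, amber_vial, timer from where it was at the start of the episode above 0.02 m or angle between any of dropper_bottle, blue_jar, amber_vial's own z axis and vertical above 0.5 rad).
It fails at once if the plate or the frame is rammed (pushed with more than 45 N) (contact force between the fingers and plate above 45 N or contact force between the fingers and frame above 45 N).
It also fails if it takes over 48 s, if anything falls off the work surface, if the arm or the gripper's body presses on something with over 40 N, if the wrist force passes 120 N, or if a joint passes its speed limit or range.

## Working session

There is one attempt and no reset: what is moved stays moved. The work goes in short steps, each a Python script; the robot and the scene stay as the last script left them, time stands still between calls to the robot, and variables do not carry over. Pictures are saved under pics/ and viewed, at most 10 in all, crops included, and the job is handed in when it is done.

```bash
mkdir -p pics; ls
python3 - <<'E'
from rig import robot
import cv2,numpy as np
for n in ["scene","side"]:
    im=robot.grab_frame(n); cv2.imwrite(f"pics/{n}0.png",im[:,:,::-1])
    c=robot.camera_info(n); R=cv2.Rodrigues(np.array(c["rvec"]))[0]
    print(n,c["fx"],c["dist"],(-R.T@np.array(c["tvec"]).ravel()).round(3),R[2].round(2))
print(robot.get_state()["time"])
E
```

```text
pics
scene 461.0653896423937 [-0.09611405  0.          0.          0.          0.        ] [-0.114  0.905  0.948] [ 0.54 -0.49 -0.68]
side 414.3926328320929 [-0.1095886  0.         0.         0.         0.       ] [ 0.259 -0.344  0.707] [ 0.33  0.7  -0.63]
0.1
```

View pics/scene0.png

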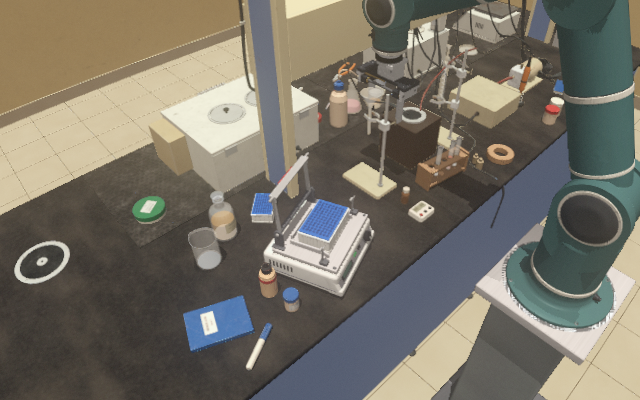

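View pics/side0.png

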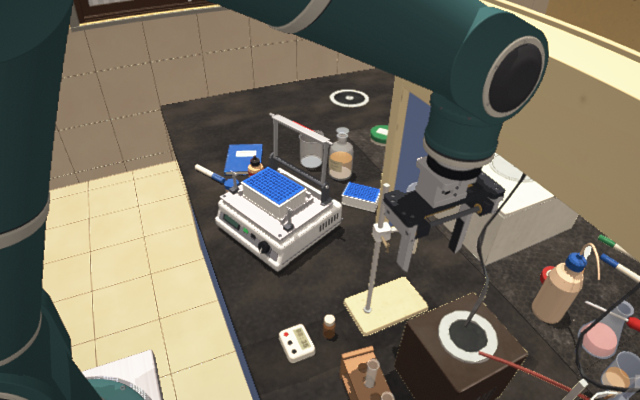

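Scene: shaker at about (320,245) with the blue mat at (323,222), and the frame upright from (278,240) to (307,160). Side: mat at (273,187), frame bar from (275,120) to (327,155). Next I cast the mat onto z=0.142 and take enlarged crops.

```bash
cat > h.py <<'E'
import cv2,numpy as np
from rig import robot
def cam(n):
    c=robot.camera_info(n); K=np.array([[c["fx"],0,c["cx"]],[0,c["fy"],c["cy"]],[0,0,1.]])
    return K,np.array(c["dist"]),np.array(c["rvec"],float).ravel(),np.array(c["tvec"],float).ravel()
def ray(C,px):
    K,d,r,t=C; R=cv2.Rodrigues(r)[0]
    u=cv2.undistortPoints(np.array(px,float).reshape(-1,1,2),K,d).reshape(-1,2)
    return -R.T@t,np.c_[u,np.ones(len(u))]@R
def onplane(C,px,z):
    o,v=ray(C,px); return o+v*((z-o[2])/v[:,2])[:,None]
def tri(Ca,pa,Cb,pb):
    o1,v1=ray(Ca,pa);o2,v2=ray(Cb,pb); out=[]
    for a,b in zip(v1,v2):
        s=np.linalg.lstsq(np.c_[a,-b],o2-o1,rcond=None)[0]; p,q=o1+a*s[0],o2+b*s[1]
        out.append((*((p+q)/2),np.linalg.norm(p-q)))
    return np.array(out)
def proj(C,P): return cv2.projectPoints(np.array(P,float).reshape(-1,1,3),C[2],C[3],C[0],C[1])[0].reshape(-1,2)
def bluemask(im,box):
    h=cv2.cvtColor(im,cv2.COLOR_RGB2HSV); m=cv2.inRange(h,(100,110,60),(125,255,255)); k=np.zeros_like(m)
    x0,y0,x1,y1=box; k[y0:y1,x0:x1]=m[y0:y1,x0:x1]
    k=cv2.morphologyEx(k,cv2.MORPH_CLOSE,np.ones((5,5)))
    cs=cv2.findContours(k,cv2.RETR_EXTERNAL,cv2.CHAIN_APPROX_NONE)[0]
    return max(cs,key=cv2.contourArea).reshape(-1,2)
E
python3 - <<'E'
from h import *
for n,box in [("scene",(292,190,360,255)),("side",(235,160,312,212))]:
    im=cv2.imread(f"pics/{n}0.png")[:,:,::-1].copy(); C=cam(n)
    P=onplane(C,bluemask(im,box),0.142)[:,:2]
    r=cv2.minAreaRect((P*1000).astype(np.float32)); print(n,r)
a=cv2.imread("pics/scene0.png")[150:300,255:385]; b=cv2.imread("pics/side0.png")[105:275,205:350]
cv2.imwrite("pics/c1.png",cv2.resize(a,None,fx=4,fy=4,interpolation=2)); cv2.imwrite("pics/c2.png",cv2.resize(b,None,fx=3.5,fy=3.5,interpolation=2))
E
```

```text
scene ((482.5469665527344, 374.15283203125), (76.7156753540039, 122.17532348632812), 23.266136169433594)
side ((462.022705078125, 404.3597412109375), (96.1745376586914, 199.51292419433594), 24.274028778076172)
```

View pics/c1.png

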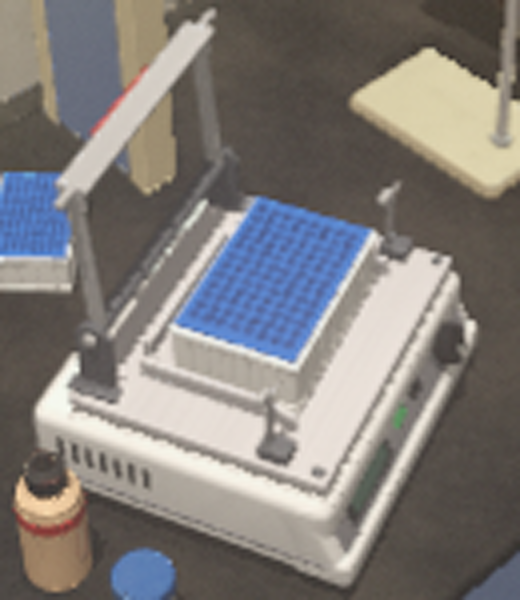

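View pics/c2.png

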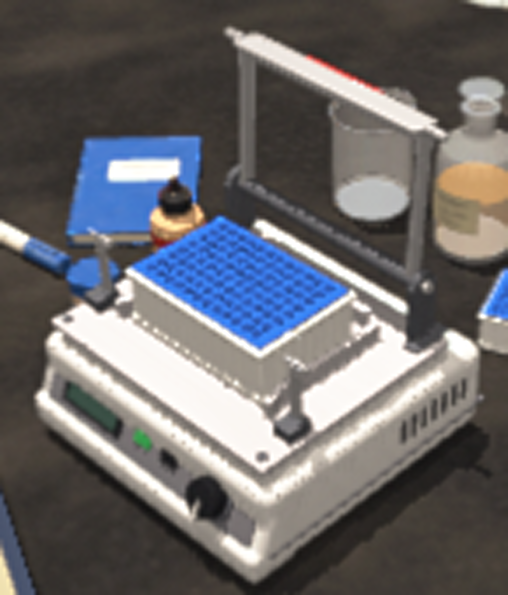

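Crop 1 (scene): platform front-left corner (330,490) and front-right (457,265); bar pin ends (62,198) and (210,15); clip tops (268,396) and (393,187). Crop 2 (side) shows the same points at (55,320), (262,470); (230,33), (438,132); (98,235), (293,362). The red pad faces the back. Triangulating these.

Run:
```python
from h import *
S,D=cam("scene"),cam("side")
a=(np.array([[330,490],[457,265],[62,198],[210,15],[268,396],[393,187],[82,383]],float)+.5)/4-.5+[255,150]
b=(np.array([[55,320],[262,470],[230,33],[438,132],[98,235],[293,362],[0,0]],float)+.5)/3.5-.5+[205,105]
T=tri(S,a[:6],D,b[:6]); print(T.round(4))
for i,j in((0,1),(2,3),(4,5)):
    d=T[i,:3]-T[j,:3]; print("mid",((T[i]+T[j])/2)[:3].round(4),"len",np.linalg.norm(d).round(4),"yaw",np.arctan2(-d[0],d[1]).round(3))
im=cv2.imread("pics/side0.png")[:,:,::-1].copy()
for c,n,box in((S,"scene",(292,190,360,255)),(D,"side",(239,160,312,212))):
    im=cv2.imread(f"pics/{n}0.png")[:,:,::-1].copy()
    k=bluemask(im,box); P=onplane(c,k,0.142)[:,:2]; r=cv2.minAreaRect((P*1000).astype(np.float32)); print(n,r)
# known bystanders, rough, at bench
print(onplane(S,[[269,293],[291,307],[406,200],[421,211]],0.01).round(3)[:,:2])
```

```text
[[0.3705 0.4377 0.0923 0.0058]
 [0.4483 0.2478 0.0917 0.0069]
 [0.5267 0.4916 0.2514 0.0016]
 [0.5975 0.3214 0.2516 0.001 ]
 [0.4109 0.4463 0.147  0.0017]
 [0.4824 0.2713 0.15   0.0008]]
mid [0.4094 0.3427 0.092 ] len 0.2052 yaw 0.389
mid [0.5621 0.4065 0.2515] len 0.1843 yaw 0.394
mid [0.4466 0.3588 0.1485] len 0.1891 yaw 0.388
scene ((482.5469665527344, 374.15283203125), (76.7156753540039, 122.17532348632812), 23.266136169433594)
side ((470.1295166015625, 404.0516052246094), (80.99349975585938, 192.53887939453125), 23.308895111083984)
[[0.482 0.56 ]
 [0.413 0.547]
 [0.467 0.057]
 [0.406 0.061]]
```

```bash
cat >> h.py <<'E'
yaw=0.392; O=np.array([0.496,0.379,0.]); c_,s_=np.cos(yaw),np.sin(yaw); RS=np.array([[c_,-s_,0],[s_,c_,0],[0,0,1]])
W=lambda x,y,z:O+RS@np.array([x,y,z])
L=lambda p:RS.T@(np.array(p)-O)
DOWN=lambda a:np.array([[np.cos(a),np.sin(a),0],[np.sin(a),-np.cos(a),0],[0,0,-1.]])
E
python3 - <<'E'
from h import *
S,D=cam("scene"),cam("side")
print("pillar",onplane(S,[[292,198],[268,188],[297,195]],0).round(3), [L(p).round(3) for p in onplane(S,[[292,198]],0)])
print("rod",tri(S,[[380,188],[384,97]],D,[[367,310],[387,185]]).round(3))
print("gripper now", proj(D,[[.625,0,.191]]),proj(S,[[.625,0,.191]]))
print("smallplate",onplane(S,[[262,203]],.03).round(3))
print([ (robot.ik(W(*p),DOWN(yaw+k)) is not None) and robot.ik(W(*p),DOWN(yaw+k)).round(2).tolist() if robot.ik(W(*p),DOWN(yaw+k)) is not None else None for k in (0,np.pi) for p in((-.09,0,.133),(.125,0,.239),(.125,0,.32),(-.041,0,.17))])
st=robot.get_state();print(st["tool_rot"])
E
```

```text
pillar [[0.717 0.291 0.   ]
 [0.804 0.316 0.   ]
 [0.717 0.271 0.   ]] [array([ 0.171, -0.166,  0.   ])]
rod [[0.565 0.068 0.005 0.008]
 [0.572 0.072 0.321 0.002]]
gripper now [[426.45232738 263.45734895]] [[383.48003323 120.06526634]]
smallplate [[0.735 0.388 0.03 ]]
[[-0.75, 0.33, -0.0, 1.89, 0.0, 0.92, -1.93], [-0.7, 0.61, 0.09, 1.2, -0.05, 1.33, -1.8], [-0.69, 0.59, 0.08, 1.07, -0.04, 1.48, -1.8], [-0.74, 0.37, 0.02, 1.74, -0.01, 1.03, -1.9], [-0.33, 0.37, -0.51, 1.87, 0.22, 0.95, 1.02], [-0.37, 0.66, -0.48, 1.19, 0.29, 1.37, 1.13], [-0.39, 0.62, -0.48, 1.06, 0.28, 1.52, 1.15], [-0.33, 0.41, -0.51, 1.73, 0.22, 1.06, 1.05]]
[[-5.00822946e-05  9.99999367e-01 -1.12449197e-03]
 [ 9.99999997e-01  5.00105235e-05 -6.38534618e-05]
 [-6.37971850e-05 -1.12449517e-03 -9.99999366e-01]]
```

Run:
```python
from h import *
robot.gripper_to(0.0)
robot.move_linear([.625,0,.42],velocity=.25)
robot.move_ptp(W(-.10,0,.33),DOWN(yaw))
for n in("wrist","scene"): cv2.imwrite(f"pics/{n}1.png",robot.grab_frame(n)[:,:,::-1])
C=cam("wrist"); np.savez("pics/w1.npz",*C)
st=robot.get_state(); print(st["time"],L(st["ee_pos"]),st["force"])
```

```text
4.425 [-0.09970061 -0.00059698  0.32996999] [ 0.39584398 -0.17242614 -0.26429536]
```

View pics/wrist1.png

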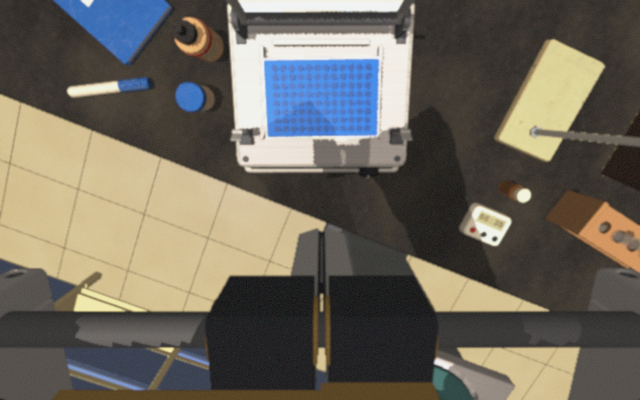

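Wrist view: the shaker is square to the picture. Mat spans (265..379, 58..136), clips are at (245,135) and (399,134), and the fingers are centred at x≈321. Refining the plate and shaker from this.

Run:
```python
from h import *
z=np.load("pics/w1.npz"); C=[z[k] for k in z.files]
im=cv2.imread("pics/wrist1.png")[:,:,::-1].copy()
P=onplane(C,bluemask(im,(255,50,390,145)),.142)
r=cv2.minAreaRect((np.array([L(p) for p in P])[:,:2]*1000).astype(np.float32));print("mat (shaker mm)",r)
print("clips",[L(p).round(4) for p in onplane(C,[[245,135],[399,134]],.147)])
print("platform front",[L(p).round(4) for p in onplane(C,[[240,167],[405,167]],.095)])
print("screws",[L(p).round(4) for p in onplane(C,[[246,160],[399,159]],.095)])
```

```text
mat (shaker mm) ((-14.361530303955078, 0.17022705078125), (77.95846557617188, 120.0374755859375), 0.7461341619491577)
clips [array([-0.0531,  0.0841,  0.147 ]), array([-0.0521, -0.085 ,  0.147 ])]
platform front [array([-0.097 ,  0.1044,  0.095 ]), array([-0.0973, -0.1068,  0.095 ])]
screws [array([-0.0881,  0.0962,  0.095 ]), array([-0.087 , -0.0986,  0.095 ])]
```

The shaker frame checks out to 1–2 mm and the plate is 14 mm short of home. Pushing it now.

Run:
```python
from h import *
def rep(t): st=robot.get_state(); print(t,round(st["time"],2),L(st["ee_pos"]).round(4),(RS.T@st["force"]).round(2))
robot.move_linear(W(-.10,0,.131),velocity=.15); rep("down")
robot.move_linear(W(-.072,0,.131),velocity=.05,threshold=5); rep("near")
for i in range(4):
    t=robot.move_linear(W(-.030,0,.131),velocity=.02,threshold=7); rep(t)
    x=L(robot.get_state()["ee_pos"])[0]
    if x>-.056: break
```

```text
down 5.9 [-9.970e-02  1.000e-04  1.316e-01] [ 0.04 -0.2   0.38]
near 6.61 [-0.0722  0.      0.1308] [-0.77 -0.76 -0.49]
False 8.86 [-0.03   0.     0.131] [-0.27  0.65 -0.04]
```

Run:
```python
from h import *
im=robot.grab_frame("scene");s=robot.grab_frame("side")
a=cv2.resize(im[130:290,255:395],None,fx=3,fy=3,interpolation=2);b=cv2.resize(s[95:255,200:340],None,fx=3,fy=3,interpolation=2)
cv2.imwrite("pics/p2.png",cv2.resize(np.hstack([a,b]),(800,457))[:,:,::-1])
```

```text
(no output)
```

View pics/p2.png

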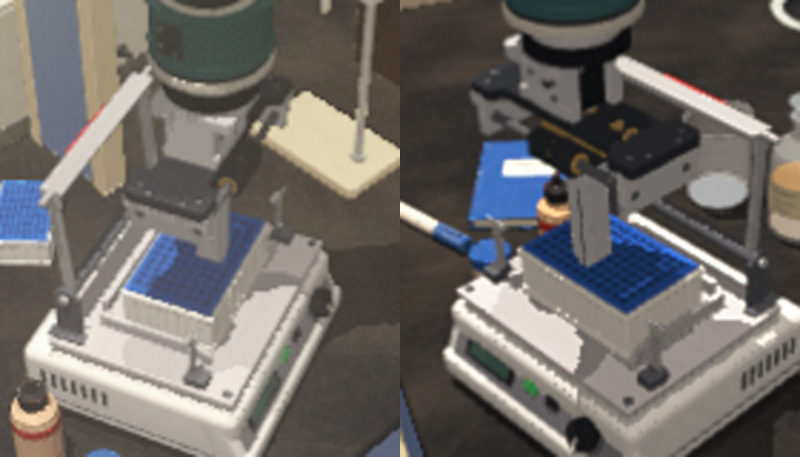

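The picture shows the fingertip's lower end at the mat, left panel (213,258), right panel (592,262), and the plate apparently not shifted much. I'll triangulate the tip against the reported TCP and remeasure the mat.

Run:
```python
from h import *
S,D=cam("scene"),cam("side")
T=tri(S,[[329.6,220.3]],D,[[267.2,187.8]]);print("tip",L(T[0,:3]).round(4),T[0,3])
st=robot.get_state(); print("tcp",L(st["ee_pos"]).round(4),st["opening"],(RS.T@st["force"]).round(2),st["moment"].round(2),st["tool_rot"].round(3).tolist())
for z in(.112,.142): print(z,proj(S,[W(-.03,0,z)]),proj(D,[W(-.03,0,z)]))
# mat edges now: near-camera left face bottom etc. use mat corner hull in scene
im=robot.grab_frame("scene"); P=onplane(S,bluemask(im,(285,190,365,255)),.142); q=np.array([L(p) for p in P]); print(q.min(0),q.max(0))
```

```text
tip [-0.0304 -0.0012  0.1399] 0.00047588396361927636
tcp [-0.03   0.     0.131] 0.00021160876854236138 [ 0.19 -0.2  -0.89] [0.01 0.14 0.01] [[0.924, 0.382, -0.0], [0.382, -0.924, -0.0], [-0.0, 0.0, -1.0]]
0.112 [[329.42145142 228.49019874]] [[267.795412   197.13674841]]
0.142 [[329.32636812 220.05762739]] [[266.98461386 186.69944211]]
[-0.00079532 -0.00807814  0.142     ] [0.02343947 0.06103963 0.142     ]
```

Run:
```python
from h import *
robot.move_linear(W(-.085,0,.131),velocity=.1)
st=robot.get_state(); print(st["time"],L(st["ee_pos"]).round(4))
S,D=cam("scene"),cam("side")
im=robot.grab_frame("scene");s=robot.grab_frame("side")
for z in(.112,.131,.142): print(z,proj(S,[W(-.085,0,z)]),proj(D,[W(-.085,0,z)]))
a=cv2.resize(im[170:270,275:365],None,fx=4.4,fy=4.4,interpolation=2);b=cv2.resize(s[130:230,215:305],None,fx=4.4,fy=4.4,interpolation=2)
cv2.imwrite("pics/p3.png",np.hstack([a,b])[:,:,::-1])
```

```text
9.7083 [-0.0845 -0.      0.1312]
0.112 [[349.79550693 235.09790007]] [[249.15864213 208.38728933]]
0.131 [[349.97379564 229.79197044]] [[248.37836289 201.75524735]]
0.142 [[350.07865238 226.6625373 ]] [[247.91894184 197.83422522]]
```

View pics/p3.png

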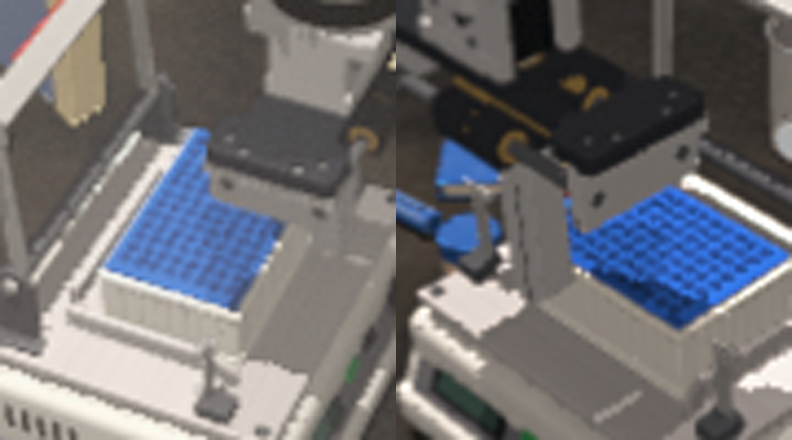

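The fingertip's visible end is at (545,300) in the right panel, about px (249,198), and (330,245) in the left, about (350,226). That puts it at z≈0.141, so the closed tips end about 10 mm above the TCP, not 19 mm ahead of it. They passed just over the mat without touching. I'll descend with a force guard to find out, then push.

Run:
```python
from h import *
def rep(t): st=robot.get_state(); print(t,round(st["time"],2),L(st["ee_pos"]).round(4),(RS.T@st["force"]).round(2))
t=robot.move_linear(W(-.085,0,.103),velocity=.03,threshold=5); rep(("down",t))
C=[cam(n) for n in("scene","side")]
for n in("scene","side"): cv2.imwrite(f"pics/{n}4.png",robot.grab_frame(n)[:,:,::-1])
if not t:
    t=robot.move_linear(W(-.040,0,.103),velocity=.02,threshold=7); rep(t)
    cv2.imwrite("pics/scene5.png",robot.grab_frame("scene")[:,:,::-1])
    cv2.imwrite("pics/side5.png",robot.grab_frame("side")[:,:,::-1])
    cv2.imwrite("pics/wrist5.png",robot.grab_frame("wrist")[:,:,::-1]); np.savez("pics/w5.npz",*cam("wrist"))
```

```text
('down', False) 10.89 [-0.0849  0.      0.1032] [-0.53  0.19 -0.25]
True 12.62 [-0.0488 -0.0002  0.1025] [-0.13  0.47 -0.74]
```

Run:
```python
from h import *
z=np.load("pics/w5.npz"); C=[z[k] for k in z.files]
im=cv2.imread("pics/wrist5.png")[:,:,::-1].copy()
h=cv2.cvtColor(im,cv2.COLOR_RGB2HSV); m=cv2.inRange(h,(100,110,40),(125,255,255)); m[:, :120]=0
m=cv2.morphologyEx(m,cv2.MORPH_CLOSE,np.ones((5,5)))
for c in cv2.findContours(m,0,1)[0]:
    if cv2.contourArea(c)>800:
        q=np.array([L(p) for p in onplane(C,c.reshape(-1,2),.142)]); print(cv2.boundingRect(c),q.min(0).round(4),q.max(0).round(4))
a=cv2.imread("pics/wrist5.png"); b=cv2.imread("pics/side5.png")[110:240,200:330]
cv2.imwrite("pics/p5.png",np.hstack([cv2.resize(a,(480,300)),cv2.resize(b,(300,300),interpolation=2)]))
```

```text
(183, 65, 283, 173) [-0.0358 -0.0609  0.142 ] [0.0427 0.0602 0.142 ]
```

View pics/p5.png

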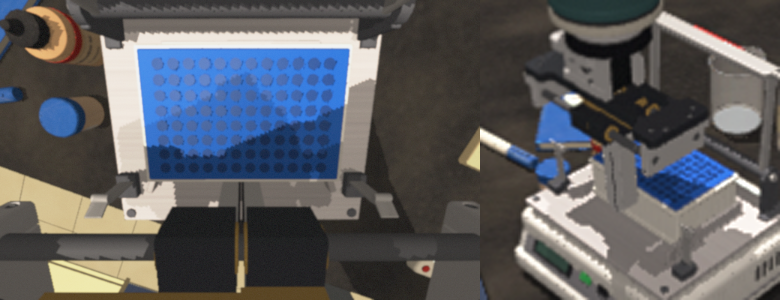

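The wrist view shows the mat square and against the back stop; the finger stopped at x=-0.049, which fits home. One confirming push, then the flip from behind.

Run:
```python
from h import *
def rep(t): st=robot.get_state(); print(t,round(st["time"],2),L(st["ee_pos"]).round(4),(RS.T@st["force"]).round(2))
t=robot.move_linear(W(-.035,0,.103),velocity=.015,threshold=9); rep(("confirm",t)); robot.pause(.25)
robot.move_linear(W(-.062,0,.103),velocity=.08)
robot.move_linear(W(-.062,0,.31),velocity=.2)
robot.move_linear(W(.122,0,.31),velocity=.2); rep("behind")
t=robot.move_linear(W(.122,0,.210),velocity=.12,threshold=8); rep(("down",t))
if not t:
    t=robot.move_linear(W(.008,0,.210),velocity=.05,threshold=20); rep(("flip",t))
for n in("scene","side"): cv2.imwrite(f"pics/{n}6.png",robot.grab_frame(n)[:,:,::-1])
a=cv2.imread("pics/scene6.png")[130:290,255:395];b=cv2.imread("pics/side6.png")[95:255,200:340]
cv2.imwrite("pics/p6.png",cv2.resize(np.hstack([a,b]),(800,457),interpolation=2))
```

```text
('confirm', True) 13.09 [-0.0489 -0.0003  0.102 ] [ 0.34 -0.29  0.2 ]
behind 15.9 [1.215e-01 1.000e-04 3.099e-01] [-0.08  0.69  0.75]
('down', False) 16.88 [1.224e-01 1.000e-04 2.110e-01] [-0.12 -0.42  0.68]
('flip', False) 19.32 [ 0.0081 -0.      0.2099] [ 0.21  0.73 -0.23]
```

View pics/p6.png

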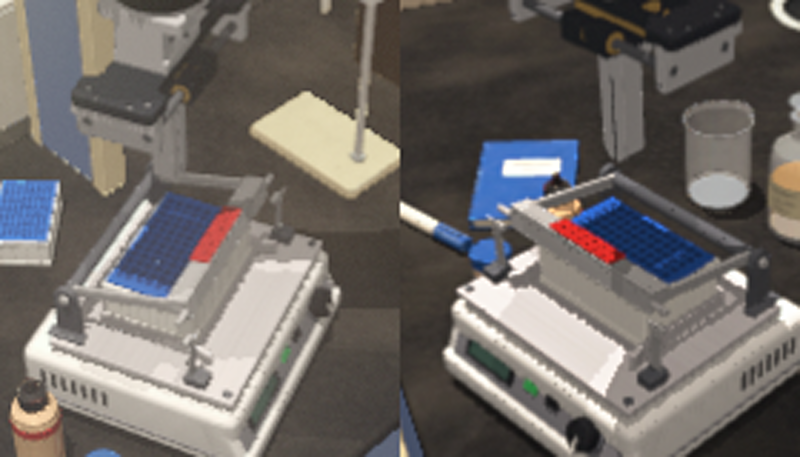

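The frame has fallen forward and its bar is resting by the clips, red pad at (217,235) left and (587,242) right. Pressing the pad next.

Run:
```python
from h import *
def rep(t): st=robot.get_state(); print(t,round(st["time"],2),L(st["ee_pos"]).round(4),(RS.T@st["force"]).round(2))
robot.move_linear(W(-.041,0,.21),velocity=.12); robot.pause(.8)
robot.move_linear(W(-.041,0,.168),velocity=.08,threshold=8); rep("over")
t=robot.move_linear(W(-.041,0,.132),velocity=.012,threshold=22); rep(("press",t)); robot.pause(.3); rep("")
robot.move_linear(W(-.041,0,.25),velocity=.15); robot.move_linear(W(-.12,0,.27),velocity=.15)
for n in("scene","side"): cv2.imwrite(f"pics/{n}7.png",robot.grab_frame(n)[:,:,::-1])
a=cv2.imread("pics/scene7.png")[170:280,265:375];b=cv2.imread("pics/side7.png")[130:240,215:325]
cv2.imwrite("pics/p7.png",cv2.resize(np.hstack([a,b]),(800,400),interpolation=2)); rep("end")
```

```text
over 21.45 [-0.0409  0.      0.1681] [-0.08 -0.67  0.86]
('press', True) 23.76 [-0.0409  0.      0.1371] [-3.6  -1.82  9.41]
 24.06 [-0.0409  0.      0.1371] [-3.38 -1.04 11.28]
end 25.76 [-1.194e-01 -2.000e-04  2.695e-01] [0.41 0.66 0.54]
```

View pics/p7.png

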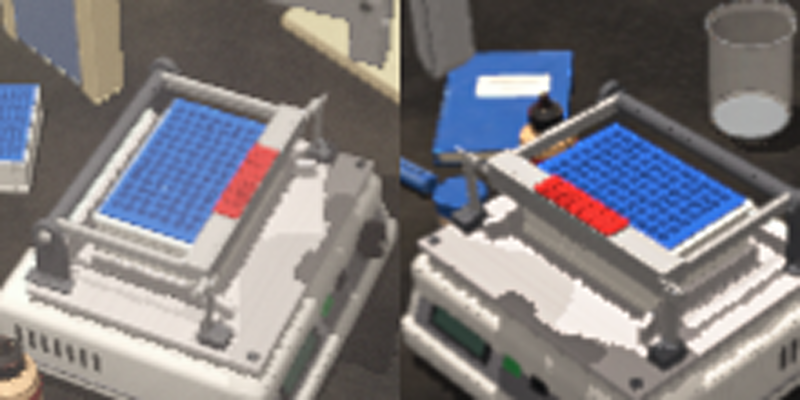

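The bar lies level at both clips, pad at (247,180) left and (582,205) right. Checking the pad height by triangulation: 0.151 if closed, 0.160 if resting on the clips.

Run:
```python
from h import *
def red(f):
    h=cv2.cvtColor(cv2.imread(f),cv2.COLOR_BGR2HSV); m=cv2.inRange(h,(0,150,90),(6,255,255))|cv2.inRange(h,(172,150,90),(180,255,255))
    n,l,s,c=cv2.connectedComponentsWithStats(m); k=[i for i in range(1,n) if 230<c[i][0]<350 and 165<c[i][1]<235]; k=max(k,key=lambda i:s[i][4]); return [c[k]]
for i in(6,7):
    T=tri(cam("scene"),red(f"pics/scene{i}.png"),cam("side"),red(f"pics/side{i}.png"));print(L(T[0,:3]).round(4),T[0,3].round(4))
```

```text
[-0.0319 -0.0012  0.167 ] 0.004
[-3.700e-02  1.000e-04  1.471e-01] 0.0008
```

```bash
python3 -c "
from rig import robot
print(robot.sign_off())"
```

```text
the job is handed in; nothing more can be done
None
```

The plate is pushed home and the frame is flipped over it and pressed shut: the pad measured 0.147 m high (0.151 closed, 0.160 if only resting on the clips), the bystanders were not re-measured, and the job is handed in at about 26 s with no verdict returned.

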